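Slide the lure carriage under the curing lamp

ROBOT

A 6-joint arm with a two-finger parallel gripper is mounted at the origin on the work surface. World frame = base frame: x ahead of the robot, y to its left, z up, the work surface at z = 0. Lengths are in mm, angles in rad, forces in N, time in s.
With the tool pointing down it reaches from about 325 to 925 mm from the base axis. Payload 3.1 kg.
Tool frame: the origin (TCP) lies at the very end of the fingers, on their centre line; the grasp point (between the pads) lies 19 mm behind it; z points along the fingers, y is the line along which they close (so a half turn about z gives the same grasp; the last joint's range is limited). The gripper opens to 85 mm and grips with 20 to 120 N. Pads are 22 mm wide; open, the fingers measure 114 mm over their backs; the gripper's body (76 mm by 85 mm) begins 54 mm behind the grasp point. The pads swing forward as they close: fully open they stand 13 mm farther back than shut.
Start: joints at [1.074, 0.217, 1.613, -0, 1.311, -0.112], TCP at [234.591, 579.315, 231.3] pointing down, gripper open.
Joint ranges: [-2.75, 2.75], [-0.78, 2.1], [0.31, 2.55], [-1.13, 4.27], [0.13, 2.63], [-2.58, 2.58]. Speed limits (rad/s): [2.79, 2.79, 3.14, 3.14, 3.14, 3.14].

INTERFACE

Orientations are given as a 3x3 rotation matrix whose columns are the frame's x, y, z axes.
In Python, from workcell import status, grab_frame, get_calibration, workorder gives the robot as it stands. The module is installed in compiled form; this text tells all that it offers.
- The arm moves only by the shell command python3 -m jog 'ROWS' [OPENING]. ROWS is JSON, a list of rows, each a list of 2 entries, a list of its own where there are three numbers: the shift along the tool's x, y, z in mm, then the turn, a rotation vector about the tool's x, y, z in degrees. In form: [[[x, y, z], [ax, ay, az]], ...]. A call has 1 to 12 rows; each row shifts and turns the commanded pose from where the row before left it, along the tool's axes as they then stand; what a row does not reach is not made up. A row lasts 1/10 s, in which the tool goes at most 50 mm and 8.59 degrees, less where a joint would pass 70% of its speed; a pose out of reach is approached as far as the arm can. A call with a gripper value outside its range is refused whole. OPENING is the closure, from 0 (fully open) to 1 (shut), set as the call begins (- or left out, the last holds). The fingers move at their own pace and stop on an object; the grip force is fixed at half the most. Time passes only in rows, so rows that do not move let the fingers close. It gives the time, the measured TCP pose, the force, the opening and the grip force at its end, in the units of the state.
- status.get_obs(): the state, without advancing time (a new reading comes with each control period).
- grab_frame(name): name is "scene" or "top" or "wrist"; returns (picture, depth): 480x640x3 uint8, red, green, blue; 480x640 float32, mm along the optical axis (not along the pixel's ray), 0 where there is no reading.
- get_calibration(name): a dict with "camera_matrix" (3x3 intrinsics, pixels), "k1" (the pictures are not rectified: a ray, as slopes to the right and down, at radius r is drawn at 1 + k1 r^2 times it, then the intrinsics apply), "R" (3x3) and "t" (3): a world point X has camera coordinates R X + t. Camera axes: x right, y down, z forward; pixel columns grow to the right and rows downward; lengths in mm; the calibration is good to about 2 mm. A picture is of the moment at which its call begins: read the wrist's pose just before it. get_calibration takes no time and is no camera call; for the wrist camera it gives the pose at the moment of the call.
- workorder.job_done(): hands the job in; it is judged then, once.
The state is a dict: "t": time; "joints": joint angles; "qd": joint speeds; "joint_efforts": joint torques, N m; "ee_pos": TCP position; "ee_rot": TCP orientation; "ft_force": force on the tool from outside, world axes, zero at the start; "ft_torque": the same for the moment, N m; "grip_width": finger opening in mm; "grip_force": force on a finger pad.
Only numpy, scipy, OpenCV 4.12 (cv2) and the standard library are available. Lean on these libraries where they do the work, as an engineer would, in place of code of your own. Each camera call takes 0.05 s, during which the arm holds its last target. There are 200 camera calls.

TASK

On the lamp-curing rig, use your fingertips to press the carriage's lock button down and, keeping it down, push the carriage along its rail under the lamp arch until it is right up against the end stop. Then let the button spring up so that the carriage is locked there, and take your hand away. Grasp and lift nothing, never force the carriage, and leave the other things on the bench where they are.

Things in the scene. Friction and masses are not known exactly. Their poses are not given: they have to be found in the camera images.
- slide_rig: lamp-curing rig fixed to the bench: aluminium base plate 380 x 134 x 8 mm with a straight rail along x, a carriage on it, an end stop and a lamp arch near the +x end. Origin: on the bench, under the rail's centre line; +x is the way the carriage slides to the end stop, z is up. With the carriage at the stop, its button stands straight above this origin
- lamp_arch (a point): centre of the top of the grey lamp head that bridges the rail, 100 mm above the bench (fins on it to 103 mm), 108 mm along +x from slide_rig's origin; the head is 74 mm along the rail and 130 mm across. The dark steel end stop block, 52 mm high, stands just beyond it. With the carriage at the stop the pressed button's edge is still 53 mm short of the lamp head. Same axes as slide_rig
- carriage (a joint): carriage position along the rail, m: 0 far from the stop, 0.130 at the end stop; starts at 0 to 0.045. 180 x 90 mm: low rear step (top 30 mm above the bench) with the lock button, then a raised grey part (top 56 mm) with a wooden lure fixed in it. Button up: locked by a toothed rack (notches 10 mm apart, 4 mm play; the last one within 1 mm of the stop). Button down: slides with about 2 N, stays where left
- lock_button (a joint): how far the lock button is pressed, m: 0 when up (carriage locked), 0.006 fully down; the carriage is free beyond about 0.004. Spring: 4 N at the start of the stroke, 7 N fully down; let go, it springs up by itself, and the carriage locks again in the next notch. It rides on the carriage
- button_top (a point): centre of the top face of the lock button, a flat black rectangular key 36 mm along the rail by 40 mm across, standing 10 mm proud of the carriage's rear step: top face 40 mm above the bench when up, 34 mm fully down. Same axes as slide_rig; x points to the end stop
- push_wall (a point): on the upright grey wall right in front of the button (rear face of the carriage's raised part), 22 mm from the button's centre towards the stop, 48 mm above the bench. 90 mm wide, its top 56 mm above the bench, 22 mm over the pressed button: a fingertip that holds the button down can push the carriage along against it. Same axes as slide_rig
- line_spool: bystander: grey line spool standing on its flange, 58 mm across, 36 mm high; origin on its underside, near its middle
- paint_jar: bystander: small screw-top paint jar, 42 mm across, 50 mm high; origin on its underside, near its middle
- lure_blank: bystander: loose unpainted wooden lure blank lying on the bench, 110 mm long, 22 mm thick; origin on its underside, near its middle
- screwdriver: bystander: screwdriver lying on the bench, 160 mm long; origin on its underside, near its middle
- hook_box: bystander: flat grey hook box, 90 x 55 x 22 mm; origin on its underside, near its middle
- sinker: bystander: cone-shaped sinker weight, 34 mm across, 38 mm high; origin on its underside, near its middle
- glue_bottle: bystander: small glue bottle, 36 mm across, 85 mm high; origin on its underside, near its middle

How it is judged:
By the outcome, as a careful person would: the job done as asked, in the order asked, and still so for the second after the job is handed in, with the robot touching nothing.
It also fails if it takes over 38 s, if anything falls off the work surface, if the arm or the gripper's body presses on something with over 40 N, if the wrist force passes 120 N, or if a joint passes its speed limit or range.

## Working session

There is one attempt and no reset: what is moved stays moved. The work goes in short steps, Python scripts to look and compute and a shell command to move; the robot and the scene stay as the last step left them, time stands still between calls to the robot, and variables do not carry over. Pictures are saved under pics/ and viewed, at most 10 in all, crops included, and the job is handed in when it is done.

```bash
mkdir -p pics; cat > h.py <<'E'
import numpy as np,cv2
from workcell import status,grab_frame,get_calibration,workorder
def world(cal,u,v,d):
    K=np.array(cal["camera_matrix"]);R=np.array(cal["R"]);t=np.array(cal["t"])
    p=cv2.undistortPoints(np.array([[[u,v]]],float),K,np.array([cal["k1"],0,0,0,0.]))[0,0]
    return R.T@(np.array([p[0]*d,p[1]*d,d])-t)
def ray(cal,u,v):
    R=np.array(cal["R"]);c=-R.T@np.array(cal["t"]);return c,world(cal,u,v,1.)-c
def atz(cal,u,v,z):
    c,d=ray(cal,u,v);return c+d*(z-c[2])/d[2]
E
python3 - <<'E'
from h import *
np.set_printoptions(precision=3,suppress=True)
for n in("top","scene"):
    p,d=grab_frame(n);cv2.imwrite(f"pics/{n}1.png",p[:,:,::-1]);np.save(f"pics/{n}1.npy",d)
    c=get_calibration(n);print(n,c)
o=status.get_obs();print(o)
E
```

```text
top {'camera_matrix': array([[480.406,   0.   , 322.97 ],
       [  0.   , 480.406, 241.811],
       [  0.   ,   0.   ,   1.   ]]), 'k1': 0.0010718285553841767, 'R': array([[-0.018, -0.999, -0.035],
       [-0.999,  0.02 , -0.05 ],
       [ 0.05 ,  0.034, -0.998]]), 't': array([127.875, 589.919, 956.026])}
scene {'camera_matrix': array([[607.792,   0.   , 311.423],
       [  0.   , 607.792, 244.748],
       [  0.   ,   0.   ,   1.   ]]), 'k1': -0.1874788889018452, 'R': array([[-0.054,  0.998, -0.016],
       [ 0.791,  0.033, -0.61 ],
       [-0.609, -0.045, -0.792]]), 't': array([ -66.956, -431.883, 1335.922])}
{'t': 0.1, 'joints': array([ 1.074,  0.218,  1.615,  0.   ,  1.311, -0.112]), 'qd': array([-0.001, -0.002, -0.004, -0.   , -0.   , -0.001]), 'joint_efforts': array([ -0.001, -39.807, -30.497,  -0.   ,   0.004,  -0.   ]), 'ee_pos': array([234.228, 578.65 , 230.097]), 'ee_rot': array([[-0.927,  0.375, -0.001],
       [ 0.375,  0.927, -0.002],
       [ 0.   , -0.002, -1.   ]]), 'ft_force': array([-0.527, -0.727,  0.332]), 'ft_torque': array([0.036, 0.021, 0.014]), 'grip_force': 0.0, 'grip_width': 85.22226344778852}
```

View pics/top1.png

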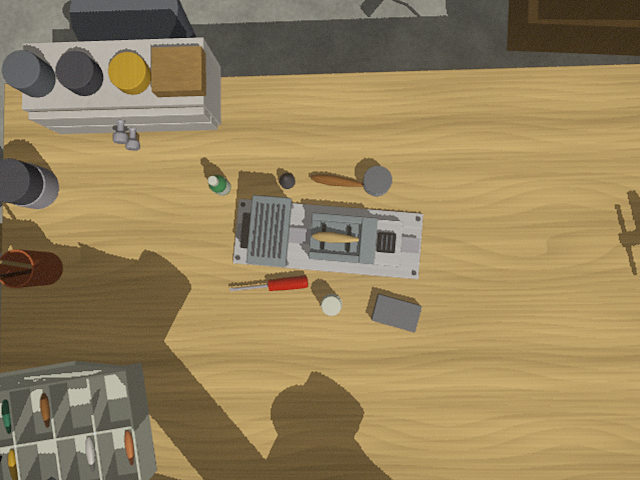

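View pics/scene1.png

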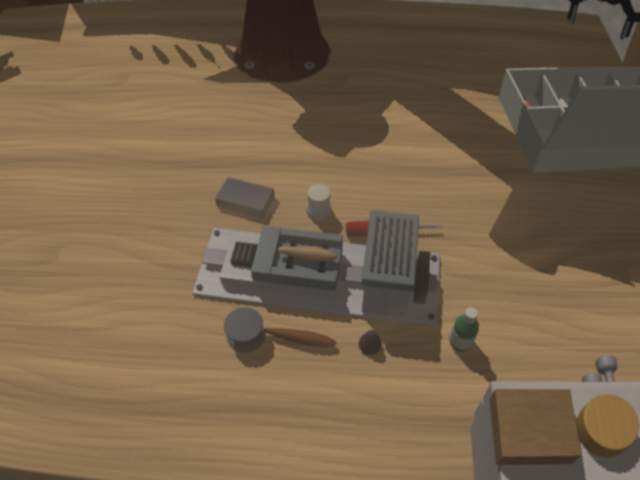

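The top view shows the rig with the button near (386,242), the lamp head near (269,231) and the stop to its left, so the carriage slides in about +y. The scene view agrees, with the button near (243,254). I'll zoom in on both views.

```bash
python3 - <<'E'
from h import *
a=cv2.imread("pics/top1.png")[190:290,225:425];b=cv2.imread("pics/scene1.png")[225:325,190:390]
cv2.imwrite("pics/z1.png",np.hstack([cv2.resize(a[:, 100:200],(400,400),interpolation=cv2.INTER_CUBIC),cv2.resize(b[:75,:100][:75],(400,300),interpolation=cv2.INTER_CUBIC).copy() if 0 else cv2.resize(b[:100,:100],(400,400),interpolation=cv2.INTER_CUBIC)]))
np.set_printoptions(precision=1,suppress=True)
c=get_calibration("top");d=np.load("pics/top1.npy")
for n,u,v in[("button",386,242),("wallblock",371,240),("lamp",269,231),("lampR",285,232),("plate",410,225)]:
    print(n,world(c,u,v,np.median(d[v-1:v+2,u-1:u+2])))
P=[atz(c,u,v,8) for u,v in[(421,213),(417,278)]];print(P)
c=get_calibration("scene");d=np.load("pics/scene1.npy")
for n,u,v in[("button",243,254),("lamp",392,249)]:
    print(n,world(c,u,v,np.median(d[v-1:v+2,u-1:u+2])))
E
```

```text
button [588.2  -8.   40.3]
wallblock [591.9  22.4  56. ]
lamp [610.1 214.1 100.7]
lampR [607.7 184.3  99.7]
plate [623.4 -60.5   8.5]
[array([647.5, -83.5,   8. ]), array([515.7, -71.8,   8. ])]
button [593.9  -7.1  38.6]
lamp [620.4 217.9  98.7]
```

View pics/z1.png

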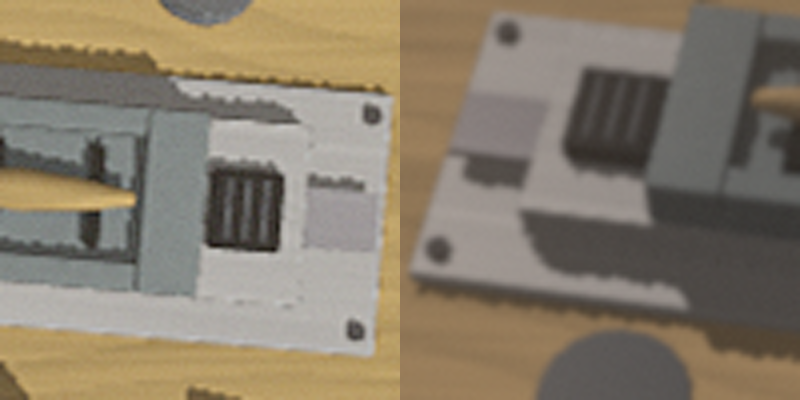

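```bash
python3 - <<'E'
from h import *
np.set_printoptions(precision=1,suppress=True)
for n,box in(("top",(225,425,190,290)),("scene",(190,445,205,325))):
    c=get_calibration(n);d=np.load(f"pics/{n}1.npy")
    P=[]
    for u in range(box[0],box[1]):
        for v in range(box[2],box[3]):
            if d[v,u]>0:P.append(world(c,u,v,d[v,u]))
    P=np.array(P)
    m=(abs(P[:,0]-600)<90)&(P[:,1]>-90)
    for nm,lo,hi,y0,y1 in(("lamp",95,106,150,260),("raised",52,60,-20,140),("button",36.5,44,-40,15),("step",27,33,-50,20),("plate",5,12,-100,340),("stop",48,56,220,320)):
        Q=P[m&(P[:,2]>lo)&(P[:,2]<hi)&(P[:,1]>y0)&(P[:,1]<y1)]
        if len(Q)<8:continue
        r=cv2.minAreaRect(Q[:,:2].astype(np.float32))
        print(n,nm,len(Q),np.array(r[0]),np.array(r[1]),r[2],"z",np.median(Q[:,2]),cv2.boxPoints(r).round(0).tolist() if nm in("plate","raised","lamp") else "")
E
```

```text
top lamp 2719 [612.2 216.6] [ 74.2 130.1] 84.06631469726562 z 100.28762386802246 [[544.0, 186.0], [673.0, 173.0], [681.0, 247.0], [551.0, 260.0]]
top raised 1467 [597.7  78.1] [127.7  90.1] 84.02017974853516 z 55.7564442535792 [[546.0, 19.0], [636.0, 10.0], [649.0, 137.0], [560.0, 146.0]]
top button 368 [629.1  -6.8] [121.9  38.4] 0.541540265083313 z 39.91051646299073 
top step 704 [616.  -11.5] [147.5  57.4] 1.1241130828857422 z 29.873273978412634 
top plate 4083 [599.8 108.7] [175.5 390.5] 0.9249314069747925 z 7.9304572186700995 [[509.0, 303.0], [515.0, -88.0], [691.0, -85.0], [684.0, 305.0]]
top stop 265 [617.8 270.1] [15.8 69.9] 84.82066345214844 z 51.69699201653206 
scene lamp 3632 [613.4 217.2] [ 73.2 132.6] 83.99443817138672 z 99.30339332294628 [[544.0, 188.0], [675.0, 174.0], [683.0, 247.0], [551.0, 261.0]]
scene raised 2114 [599.8  78.6] [128.5  93.1] 84.05224609375 z 54.90933745345515 [[547.0, 19.0], [639.0, 10.0], [653.0, 138.0], [560.0, 147.0]]
scene button 474 [628.5  -6.1] [121.5  39.3] 1.826449990272522 z 38.9520257079679 
scene step 806 [615.9 -10.3] [ 60.5 145.3] 86.31427764892578 z 29.083248795893397 
scene plate 5093 [592.9 111. ] [380.2 157.1] 83.88925170898438 z 7.053165826476082 [[495.0, -70.0], [651.0, -86.0], [691.0, 292.0], [535.0, 308.0]]
scene stop 494 [636.5 261.2] [ 38.5 109.7] 64.80207824707031 z 50.7349673598961
```

The rig's yaw is 84.0°, its origin is near (601.4,109.5) and the button is near (588.7,-7.6), so the carriage has about 118 mm to go. The plan is to close the fingers, set tool x along the rail, and press with the tip 8 mm ahead of the button's centre.

```bash
python3 -m jog '[[[-32.1,-23.7,0],[0,0,0]],[[-32.1,-23.7,0],[0,0,0]],[[-32.1,-23.7,0],[0,0,0]],[[-32.1,-23.7,0],[0,0,0]],[[-32.1,-23.7,0],[0,0,0]],[[-32.1,-23.7,0],[0,0,0]],[[-32.1,-23.7,0],[0,0,0]],[[-32.1,-23.7,0],[0,0,0]],[[-32.1,-23.7,0],[0,0,0]],[[-32.1,-23.7,0],[0,0,0]],[[-32.1,-23.7,0],[0,0,0]],[[-32.1,-23.7,0],[0,0,0]]]' 1
python3 -m jog '[[[-32.1,-23.7,0],[0,0,0]],[[-32.1,-23.7,0],[0,0,0]],[[-32.1,-23.7,0],[0,0,0]],[[-32.1,-23.7,0],[0,0,0]],[[-32.1,-23.7,0],[0,0,0]]]'
python3 -m jog '[[[0,0,5],[0,0,7.4]],[[0,0,5],[0,0,7.4]],[[0,0,5],[0,0,7.4]],[[0,0,5],[0,0,7.4]],[[0,0,5],[0,0,7.4]],[[0,0,5],[0,0,7.4]],[[0,0,5],[0,0,7.4]],[[0,0,5],[0,0,7.4]],[[0,0,5],[0,0,7.4]],[[0,0,5],[0,0,7.4]],[[0,0,0],[0,0,0]],[[0,0,0],[0,0,0]]]'
python3 - <<'E'
from h import *
np.set_printoptions(precision=3,suppress=True)
o=status.get_obs();p,d=grab_frame("wrist");cv2.imwrite("pics/w1.png",p[:,:,::-1]);np.save("pics/w1.npy",d)
R=o["ee_rot"];print(o["t"],o["joints"],o["ee_pos"],R,o["ft_force"],o["grip_width"],"tool shift to (589.5,.4,60):",R.T@(np.array([589.5,.4,60])-o["ee_pos"]))
c=get_calibration("wrist");print(c)
P=np.array([np.r_[world(c,u,v,d[v,u]),u,v] for u in range(0,640,2) for v in range(0,480,2) if d[v,u]>0])
for lo,hi,nm in((37,43,"button"),(53,59,"raised"),(97,103,"lamp")):
    Q=P[(P[:,2]>lo)&(P[:,2]<hi)&(abs(P[:,0]-600)<60)]
    if nm=="button":Q=Q[(abs(Q[:,1]+8)<30)&(abs(Q[:,0]-589)<35)]
    if len(Q)>8:
        r=cv2.minAreaRect(Q[:,:2].astype(np.float32));print(nm,len(Q),r,np.median(Q[:,2]),Q[:,:2].mean(0))
E
```

```text
t: 1.3
ee_pos: [485.1, 169.5, 230.9]
ee_rot: [[-0.927, 0.375, -0.001], [0.375, 0.927, -0.0], [0.001, -0.0, -1.0]]
ft_force: [0.5, -0.7, -0.1]
grip_width: 0.2
grip_force: 0.0
t: 1.8
ee_pos: [589.4, -0.5, 230.7]
ee_rot: [[-0.927, 0.376, -0.001], [0.376, 0.927, 0.0], [0.001, -0.0, -1.0]]
ft_force: [0.7, 0.5, 0.3]
grip_width: 0.0
grip_force: 0.0
t: 3.0
ee_pos: [588.8, 1.1, 180.8]
ee_rot: [[0.103, 0.995, -0.001], [0.995, -0.103, 0.0], [-0.0, -0.001, -1.0]]
ft_force: [0.6, 0.1, 0.0]
grip_width: 0.1
grip_force: 0.0
3.0 [-0.117  0.189  1.745 -0.     1.209 -0.014] [588.783   1.08  180.827] [[ 0.103  0.995 -0.001]
 [ 0.995 -0.103  0.   ]
 [-0.    -0.001 -1.   ]] [0.57  0.136 0.013] 0.12158885627055657 tool shift to (589.5,.4,60): [ -0.603   0.909 120.826]
{'camera_matrix': array([[421.702,   0.   , 324.118],
       [  0.   , 421.702, 235.471],
       [  0.   ,   0.   ,   1.   ]]), 'k1': -0.10020976293272504, 'R': array([[ 0.995, -0.103,  0.001],
       [-0.097, -0.94 ,  0.327],
       [-0.033, -0.326, -0.945]]), 't': array([-585.638,   31.168,  352.452])}
button 667 ((589.5368041992188, -8.306602478027344), (35.1262321472168, 39.5797119140625), 84.83930969238281) 39.83516612063676 [589.924  -7.84 ]
raised 3417 ((597.9401245117188, 74.93916320800781), (122.257080078125, 90.2409896850586), 84.06663513183594) 55.76273564189312 [596.68   62.794]
```

View pics/w1.png

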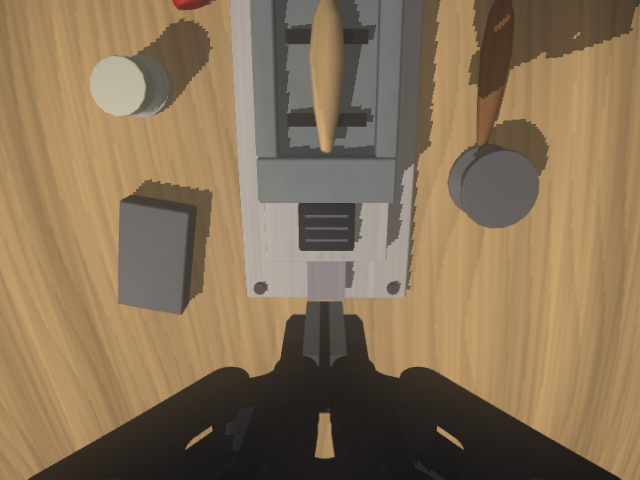

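The wrist view shows the button at about (327,227), the wall edge at about (326,203), and the fingers at about (325,330) clear of the jar, box and spool. The measurements agree to about 1 mm. I'll descend to just above the button.

```bash
python3 -m jog '[[[-2,1.2,20],[0,0,0]],[[0,0,25],[0,0,0]],[[0,0,25],[0,0,0]],[[0,0,25],[0,0,0]],[[0,0,20],[0,0,0]],[[0,0,12],[0,0,0]],[[0,0,8],[0,0,0]],[[0,0,0],[0,0,0]],[[0,0,0],[0,0,0]]]'
python3 -m jog '[[[0,0,2],[0,0,0]],[[0,0,2],[0,0,0]],[[0,0,2],[0,0,0]],[[0,0,0],[0,0,0]],[[0,0,0],[0,0,0]]]'
```

```text
t: 3.95
ee_pos: [591.0, -1.1, 47.2]
ee_rot: [[0.105, 0.994, 0.002], [0.994, -0.105, -0.0], [-0.0, 0.002, -1.0]]
ft_force: [-0.4, -0.6, -0.1]
grip_width: 0.1
grip_force: 0.0
t: 4.45
ee_pos: [590.1, -1.1, 40.3]
ee_rot: [[0.105, 0.994, -0.0], [0.994, -0.105, 0.0], [-0.0, -0.0, -1.0]]
ft_force: [-1.0, 0.2, -0.4]
grip_width: 0.2
grip_force: 0.0
```

```bash
python3 -m jog '[[[0,0,1.5],[0,0,0]],[[0,0,1.5],[0,0,0]],[[0,0,0],[0,0,0]],[[0,0,0],[0,0,0]]]'
python3 -m jog '[[[0,0,1.5],[0,0,0]],[[0,0,1],[0,0,0]],[[0,0,0],[0,0,0]],[[0,0,0],[0,0,0]]]'
```

```text
t: 4.85
ee_pos: [590.3, -1.1, 37.7]
ee_rot: [[0.105, 0.994, 0.0], [0.994, -0.105, -0.0], [0.0, 0.0, -1.0]]
ft_force: [-2.4, 1.1, 4.3]
grip_width: -0.3
grip_force: 2.4
t: 5.25
ee_pos: [590.4, -1.1, 35.3]
ee_rot: [[0.105, 0.994, 0.0], [0.994, -0.105, -0.0], [0.0, 0.0, -1.0]]
ft_force: [-2.1, 1.8, 6.0]
grip_width: 0.0
grip_force: 2.9
```

```bash
python3 -m jog '[[[0,0,1],[0,0,0]],[[0,0,0],[0,0,0]],[[0,0,0],[0,0,0]]]'
python3 -m jog '[[[1,0,0],[0,0,0]],[[1,0,0],[0,0,0]],[[1,0,0],[0,0,0]],[[1,0,0],[0,0,0]],[[2,0,0],[0,0,0]],[[2,0,0],[0,0,0]],[[2,0,0],[0,0,0]],[[0,0,0],[0,0,0]]]'
```

```text
t: 5.55
ee_pos: [590.3, -1.0, 34.4]
ee_rot: [[0.105, 0.994, 0.0], [0.994, -0.105, 0.0], [0.0, 0.0, -1.0]]
ft_force: [-2.3, 0.0, 6.4]
grip_width: -0.4
grip_force: 3.1
t: 6.35
ee_pos: [591.4, 8.6, 34.4]
ee_rot: [[0.105, 0.994, 0.0], [0.994, -0.105, -0.001], [-0.001, 0.0, -1.0]]
ft_force: [-2.5, -0.1, 6.4]
grip_width: -0.3
grip_force: 3.1
```

```bash
python3 -m jog '[[[3,0,0],[0,0,0]],[[4,0,0],[0,0,0]],[[5,0,0],[0,0,0]],[[5,0,0],[0,0,0]],[[5,0,0],[0,0,0]],[[5,0,0],[0,0,0]],[[5,0,0],[0,0,0]],[[5,0,0],[0,0,0]],[[5,0,0],[0,0,0]],[[4,0,0],[0,0,0]],[[3,0,0],[0,0,0]],[[2,0,0],[0,0,0]]]'
python3 - <<'E'
from h import *
p,d=grab_frame("top");c=get_calibration("top")
P=np.array([world(c,u,v,d[v,u]) for u in range(280,425) for v in range(190,290) if d[v,u]>0])
Q=P[(abs(P[:,2]-56)<1.5)&(abs(P[:,0]-597)<55)]
U=np.array([.1045,.9945]);s=(Q[:,:2]-[601.4,109.5])@U;w=(Q[:,:2]-[601.4,109.5])@[.9945,-.1045]
e=[s[(abs(w-k)<2)].min() for k in(-38,-30,30,38) if (abs(w-k)<2).any()];print("wall rel. origin",e,"tip",(status.get_obs()["ee_pos"][:2]-[601.4,109.5])@U)
E
```

```text
t: 7.55
ee_pos: [596.6, 59.3, 34.3]
ee_rot: [[0.105, 0.994, -0.0], [0.994, -0.105, -0.001], [-0.001, -0.0, -1.0]]
ft_force: [-2.0, -2.0, 6.9]
grip_width: -0.2
grip_force: 3.1
wall rel. origin [np.float64(-34.68142792768086), np.float64(-6.656702686049155), np.float64(45.71738068165988), np.float64(32.545950119176354)] tip -50.07858553874964
```

```bash
python3 -m jog '[[[3,0,0],[0,0,0]],[[4,0,0],[0,0,0]],[[5,0,0],[0,0,0]],[[5,0,0],[0,0,0]],[[5,0,0],[0,0,0]],[[5,0,0],[0,0,0]],[[5,0,0],[0,0,0]],[[5,0,0],[0,0,0]],[[4,0,0],[0,0,0]],[[3,0,0],[0,0,0]],[[2,0,0],[0,0,0]],[[2,0,0],[0,0,0]]]'
python3 -m jog '[[[1,0,0],[0,0,0]],[[1,0,0],[0,0,0]],[[1,0,0],[0,0,0]],[[0,0,0],[0,0,0]]]'
```

```text
t: 8.8
ee_pos: [601.6, 107.0, 34.3]
ee_rot: [[0.105, 0.994, -0.0], [0.994, -0.105, -0.001], [-0.001, -0.0, -1.0]]
ft_force: [-2.8, -1.3, 6.1]
grip_width: 0.0
grip_force: 3.1
t: 9.2
ee_pos: [601.9, 110.1, 34.3]
ee_rot: [[0.105, 0.994, -0.0], [0.994, -0.105, -0.001], [-0.001, -0.0, -1.0]]
ft_force: [-2.7, -0.1, 6.0]
grip_width: 0.0
grip_force: 3.1
```

```bash
for i in 1; do python3 -m jog '[[[1,0,0],[0,0,0]],[[1,0,0],[0,0,0]],[[1,0,0],[0,0,0]],[[0,0,0],[0,0,0]]]'; done
python3 -m jog '[[[1,0,0],[0,0,0]],[[1,0,0],[0,0,0]],[[0,0,0],[0,0,0]]]'
```

```text
t: 9.6
ee_pos: [602.2, 113.1, 34.3]
ee_rot: [[0.105, 0.994, -0.0], [0.994, -0.105, -0.001], [-0.001, -0.0, -1.0]]
ft_force: [-2.2, -0.1, 5.8]
grip_width: 0.3
grip_force: 3.1
t: 9.9
ee_pos: [602.4, 115.1, 34.3]
ee_rot: [[0.105, 0.994, -0.0], [0.994, -0.105, -0.001], [-0.001, -0.0, -1.0]]
ft_force: [-3.0, -0.7, 6.6]
grip_width: 0.4
grip_force: 3.1
```

```bash
python3 -m jog '[[[1,0,0],[0,0,0]],[[1,0,0],[0,0,0]],[[0,0,0],[0,0,0]]]'
python3 -m jog '[[[1,0,0],[0,0,0]],[[0,0,0],[0,0,0]]]'
python3 -m jog '[[[1,0,0],[0,0,0]],[[0,0,0],[0,0,0]]]'
```

```text
t: 10.2
ee_pos: [602.6, 116.2, 34.3]
ee_rot: [[0.105, 0.995, -0.001], [0.995, -0.105, -0.002], [-0.002, -0.0, -1.0]]
ft_force: [-1.7, -3.6, 7.0]
grip_width: 0.1
grip_force: 3.1
t: 10.4
ee_pos: [603.0, 116.9, 34.4]
ee_rot: [[0.105, 0.995, -0.0], [0.995, -0.105, -0.002], [-0.002, 0.0, -1.0]]
ft_force: [-2.5, -2.7, 5.9]
grip_width: 0.2
grip_force: 3.1
t: 10.6
ee_pos: [603.3, 117.9, 34.5]
ee_rot: [[0.105, 0.995, 0.0], [0.995, -0.105, -0.003], [-0.002, 0.001, -1.0]]
ft_force: [-2.4, -4.4, 6.1]
grip_width: 0.0
grip_force: 3.1
```

```bash
python3 -m jog '[[[1,0,0],[0,0,0]],[[0,0,0],[0,0,0]]]'
python3 -m jog '[[[1,0,0],[0,0,0]],[[0,0,0],[0,0,0]]]'
python3 - <<'E'
from h import *
p,d=grab_frame("wrist");cv2.imwrite("pics/w2.png",p[:,:,::-1])
E
```

```text
t: 10.8
ee_pos: [603.6, 118.8, 34.5]
ee_rot: [[0.105, 0.995, 0.001], [0.995, -0.105, -0.003], [-0.002, 0.001, -1.0]]
ft_force: [-0.9, -5.2, 6.2]
grip_width: -0.2
grip_force: 3.1
t: 11.0
ee_pos: [603.9, 119.8, 34.6]
ee_rot: [[0.105, 0.995, 0.001], [0.995, -0.105, -0.003], [-0.002, 0.002, -1.0]]
ft_force: [-1.4, -5.2, 6.3]
grip_width: -0.6
grip_force: 3.1
```

View pics/w2.png

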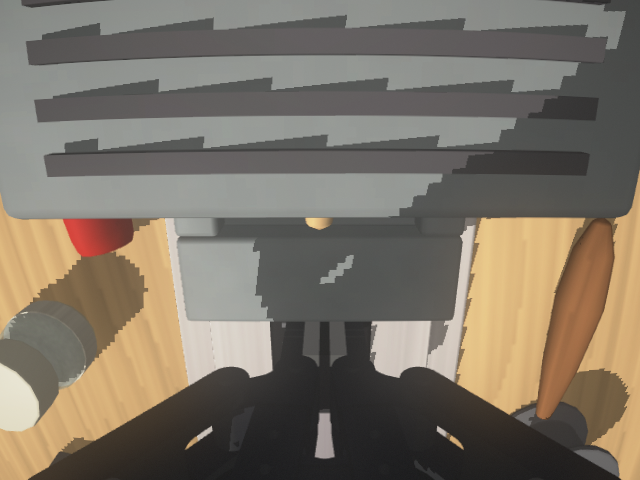

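The wrist view shows the wall's top edge at about row 321 with the fingers just behind it, and the arch ahead at rows below 218. I'll measure where the wall edge is relative to the stop.

```bash
python3 - <<'E'
from h import *
c=get_calibration("wrist");U=np.array([.1045,.9945]);o=np.array([601.4,109.5])
p=cv2.imread("pics/w2.png",0)
for u in(210,240,260,400,430):
    g=np.diff(p[308:332,u].astype(int));v=308+np.argmax(abs(g))+.5
    print(u,v,(atz(c,u,v,56)[:2]-o)@U)
for u,v in((150,217),(300,217),(500,217)):print("lamp edge (expect 71)",(atz(c,u,v,100)[:2]-o)@U)
E=status.get_obs()["ee_pos"];print("tip",(E[:2]-o)@U)
E
```

```text
210 320.5 22.346522390970712
240 320.5 22.444151355057315
260 320.5 22.489534700179647
400 320.5 22.391150661454883
430 320.5 22.273795955457583
lamp edge (expect 71) 71.1524081645594
lamp edge (expect 71) 71.06853130967862
lamp edge (expect 71) 71.10891527543643
tip 10.481400978763487
```

```bash
python3 -m jog '[[[1,0,0],[0,0,0]],[[0,0,0],[0,0,0]]]'
python3 -m jog '[[[1,0,0],[0,0,0]],[[0,0,0],[0,0,0]]]'
```

```text
t: 11.25
ee_pos: [604.1, 120.7, 34.6]
ee_rot: [[0.105, 0.995, 0.002], [0.995, -0.105, -0.003], [-0.003, 0.002, -1.0]]
ft_force: [-1.8, -4.5, 6.8]
grip_width: 0.2
grip_force: 3.2
t: 11.45
ee_pos: [604.1, 120.8, 34.7]
ee_rot: [[0.104, 0.995, 0.001], [0.995, -0.104, -0.004], [-0.004, 0.002, -1.0]]
ft_force: [-1.3, -6.7, 6.5]
grip_width: -0.2
grip_force: 4.6
```

The last 1 mm step barely moved the tip and the force rose, so the tip is on the wall and the carriage is against the stop. I'll lift straight up to release the button.

```bash
python3 -m jog '[[[0,0,-1.5],[0,0,0]],[[0,0,-1.5],[0,0,0]],[[0,0,-1.5],[0,0,0]],[[0,0,-2],[0,0,0]],[[0,0,-3],[0,0,0]],[[0,0,0],[0,0,0]]]'
python3 -m jog '[[[-1,0,-5],[0,0,0]],[[-2,0,-10],[0,0,0]],[[-3,0,-15],[0,0,0]],[[-5,0,-20],[0,0,0]],[[-5,0,-25],[0,0,0]],[[-5,0,-30],[0,0,0]],[[-5,0,-30],[0,0,0]],[[0,0,-10],[0,0,0]],[[0,0,0],[0,0,0]],[[0,0,0],[0,0,0]]]'
python3 - <<'E'
from h import *
p,d=grab_frame("wrist");cv2.imwrite("pics/w3.png",p[:,:,::-1]);c=get_calibration("wrist")
U=np.array([.1045,.9945]);o=np.array([601.4,109.5])
P=np.array([world(c,u,v,d[v,u]) for u in range(0,640) for v in range(0,480) if d[v,u]>0])
s=(P[:,:2]-o)@U;w=(P[:,:2]-o)@[.9945,-.1045]
b=(abs(w)<15)&(abs(s)<12);print("button z",np.median(P[b,2]))
r=(abs(P[:,2]-56)<2)&(abs(w)<35);print("wall",np.percentile(s[r],[0,1,3]))
for k in(0,10,20,30):
    print(s[r&(abs(abs(w)-k)<2)].min())
E
```

```text
t: 12.05
ee_pos: [602.8, 120.9, 42.3]
ee_rot: [[0.105, 0.995, -0.001], [0.995, -0.105, -0.004], [-0.004, -0.001, -1.0]]
ft_force: [0.2, -5.5, 0.3]
grip_width: -0.1
grip_force: 2.8
t: 13.05
ee_pos: [600.0, 97.7, 187.7]
ee_rot: [[0.105, 0.994, -0.001], [0.994, -0.105, 0.0], [0.0, -0.001, -1.0]]
ft_force: [-0.1, 0.2, 0.3]
grip_width: -0.0
grip_force: 0.0
button z 244.67291739814516
wall [21.54219258 22.29618134 23.01494963]
22.159325774265255
22.147361859759812
21.563883383484214
21.542192581371758
```

View pics/w3.png

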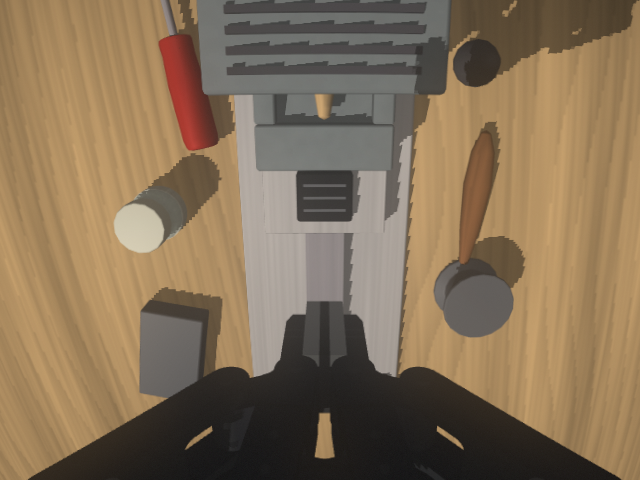

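The button at (325,195) and the wall edge at row 171 are in plain view, with the fingers clear and the bystanders undisturbed. One check remains: that the button is up.

```bash
python3 - <<'E'
from h import *
p,d=grab_frame("wrist");c=get_calibration("wrist")
z=[world(c,u,v,d[v,u])[2] for u in range(305,345,3) for v in range(180,212,3)]
print("button z",np.median(z))
if np.median(z)>38.8: print(workorder.job_done())
E
```

```text
button z 39.076300239836726
the job is handed in; nothing more can be done
None
```

The carriage is up against the end stop to within about 1 mm by the camera, the lock button has sprung back up (top face 39 mm above the bench), the hand is clear, and the job was handed in at about 13 s.

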